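Unlock a zip-cutting gauge and tap its stop slide to the mark

ROBOT

A 6-joint arm with a two-finger parallel gripper is mounted at the origin on the work surface. World frame = base frame: x ahead of the robot, y to its left, z up, the work surface at z = 0. Lengths are in m, angles in rad, forces in N, time in s.
With the tool pointing down it reaches from about 0.4 to 0.825 m from the base axis. Payload 7 kg.
Tool frame: the origin (TCP) lies where the fingers leave the gripper's body, on its centre line; the fingertips stand 73 mm ahead of it and the grasp point (between the pads) lies 54 mm ahead of it; z points along the fingers, y is the line along which they close (so a half turn about z gives the same grasp; the last joint's range is limited). The gripper opens to 85 mm and grips with 20 to 120 N. Pads are 22 mm wide; open, the fingers measure 114 mm over their backs; the gripper's body (76 mm by 85 mm) begins 54 mm behind the grasp point. The pads swing forward as they close: fully open they stand 13 mm farther back than shut.
Start: joints at [1.499, 0.359, 0.012, 0, -1.224, -0.288], TCP at [0.238, 0.632, 0.304] pointing down, gripper open.
Joint ranges: [-3.07, 3.07], [-1.43, 2.12], [-1.02, 1.25], [-3.03, 1.67], [-3.05, -0], [-3.03, 3.03]. Speed limits (rad/s): [2.39, 2.39, 3.01, 3.14, 3.14, 3.14].

INTERFACE

Orientations are given as a rotation vector (axis times angle).
In Python, from cell import observe, vision, workorder gives the robot as it stands. The module is installed in compiled form; this text tells all that it offers.
- The arm moves only by the tool send_rows, never from a script. Its argument "plan" is a list of rows, each a list of 3 entries, a list of its own where there are three numbers: the finger opening in m, from 0 to 0.0854, then the shift along the tool's x, y, z in m, then the turn, a rotation vector about the tool's x, y, z in rad. A call has 1 to 20 rows; each row is the pose to reach, as a shift and turn from the pose commanded when the call began, along the tool's axes at that moment; what a row does not reach only later rows make up. A row lasts 1/12 s, in which the tool goes at most 41.7 mm and 7.16 degrees, less where a joint would pass 70% of its speed; a pose out of reach is approached as far as the arm can. A call with a gripper value outside its range is refused whole. The fingers move at their own pace and stop on an object; "newtons" is the grip in N (left out, the last holds). Time passes only in rows, so rows that repeat a pose let the fingers close. It gives the time, the measured TCP pose, the force, the opening and the grip force at its end, in the units of the state.
- observe(): the state, without advancing time (a new reading comes with each control period).
- vision.grab_frame(name): name is "scene" or "top" or "wrist"; returns (picture, depth): 420x560x3 uint8, red, green, blue; 420x560 float32, m along the optical axis (not along the pixel's ray), 0 where there is no reading.
- vision.get_calibration(name): a dict with "camera_matrix" (3x3 intrinsics, pixels), "R" (3x3) and "t" (3): a world point X has camera coordinates R X + t; the wrist camera has in their place "T_tool_cam" (4x4, takes a point from camera to tool coordinates, whose origin is the TCP and whose axes are the flange's). Camera axes: x right, y down, z forward; pixel columns grow to the right and rows downward; lengths in m; the calibration is good to about 2 mm. A picture is of the moment at which its call begins: read the wrist's pose just before it. get_calibration takes no time and is no camera call.
- workorder.hand_in(): hands the job in; it is judged then, once.
The state is a dict: "time_s": time; "joint_positions": joint angles; "dq": joint speeds; "joint_torque": joint torques, N m; "tool_pos": TCP position; "tcp_rot": TCP orientation; "ft_force": force on the tool from outside, world axes, zero at the start; "torque": the same for the moment, N m; "finger_gap": finger opening in m; "grip_force": force on a finger pad.
Only numpy, scipy, OpenCV 4.12 (cv2) and the standard library are available. Lean on these libraries where they do the work, as an engineer would, in place of code of your own. Each camera call takes 0.05 s, during which the arm holds its last target. There are 200 camera calls.

TASK

Free the stop slide of the zip-cutting gauge: turn its steel locking key until the key's foot lines up with the guard opening, draw the key up out of the guard and stand it upright in the open tray. Then nudge the stiff slide gently along its track: let it come to rest one to three centimetres short of the mark, then bring its leading edge level with the mark blade in small taps, without going past. Leave the other things on the bench where they are.

Things in the scene. Friction and masses are not known exactly. Their poses are not given: they have to be found in the camera images.
- gauge: Fixed zip-cutting gauge: aluminium base 160 (x) x 480 (y) x 12 mm, spanning y -340 to +140. Origin on the bench surface under the track's centre line; y = the way the slide is pushed, x across the track towards the side far from the robot, z up. Guide strips at x +-54 to +-66, top 22 mm high. Dark steel guard bridge at y -5 to +45: plate 156 wide, 62 to 70 mm high, legs at x +-64 to +-78.
- gantry (a point): Free (+y) end of the farther of two fixed 16 mm tubes over the slide, parallel to the gauge's y, axes 165 mm high at gauge x -30 and +45, y -335 to -80 (this point: 45, -80, 165). Carried by a crossbar and an upright at y -335 to -315. Spools, 36 mm, on the near tube. An upright gripper has no room behind the slide: reach in under the far tube from +x, tilted about 40 degrees.
- opening (a point): Centre of the guard's rectangular opening, at the plate's upper face 70 mm above the bench (gauge frame 0, 20, 70). The opening is 54 mm along the gauge's x and 27 mm along its y, through the 8 mm plate. Axes as the gauge.
- key: Loose steel key, 128 mm high, about 180 g, upright in the guard opening on the base; origin: foot's underside centre (12 mm up at start). Foot 44 (x) x 18 (y) x 14 high, under the guard; shaft 12 dia; flat bow 44 (x) x 12 (y), 83 to 128 above origin, parallel to the foot. Starts turned 55 to 90 degrees off; passes when its x (either way) is within 8 degrees of gauge x and centred to 3 mm.
- slide (a joint): Travel of the stop slide along gauge +y, m: 0 to 0.22, starts 0 to 0.035. Dry friction of about 9 N: it stays where left, does not coast or spring back. Grey block 100 (x) x 120 (y) x 44 mm, 12 to 56 mm above the bench, too wide to grip. The key's foot bars its way; with the key out it passes under the guard.
- slide_lead (a point): Middle of the upper leading (+y) edge of the stop slide, 56 mm above the bench; in the gauge frame its y is -0.085 + slide.
- slide_push (a point): Centre of the slide's rear (-y) upright face, where it is pushed: 100 mm wide (gauge x), 12 to 56 mm above the bench; this point is 34 mm up, its gauge y is -0.205 + slide.
- mark_line (a point): The mark, on the far (+x) side of the track beyond the guard: small clamp with a thin upright steel blade, 4 mm thick in y, 42 to 72 mm above the bench, its inner end at gauge x 46. The point: inner end, mid-thickness, 56 mm up; axes as the gauge. The slide is set when slide_lead has the same gauge y as this point; it passes the blade freely.
- tray: Fixed open black tray, 140 x 140 x 30 mm outside, walls 4 mm, floor about 4 mm thick; origin at the centre of its underside. Stands to the left of the gauge, nearer or farther.
- tin: Fixed closed tin box 114 x 114 x 64 mm, bystander; origin at the centre of its underside. Stands where the tray does not.
- cone_a: Loose thread cone, grey, 60 mm diameter at the foot, 124 mm high, standing; origin at the centre of its underside. Leave alone.
- cone_b: Loose thread cone, white, same size and origin as the other. Leave alone.
- shears: Loose shears lying flat, 200 mm long along their x (blades to +x), 80 wide, 13 mm high; origin at the pivot, underside. Leave alone.
- jar: Loose glass jar, 64 mm diameter, 85 mm high, standing; origin at the centre of its underside. Leave alone.
- glue: Loose white bottle, 56 mm diameter, 150 mm high, standing; origin at the centre of its underside. Leave alone.
- tape: Loose tape-measure case, disc 76 mm diameter, 28 mm high, lying flat; origin at the centre of its underside. Leave alone.
- driver: Loose screwdriver lying on the bench to the left behind the gauge, along its x; leave alone.
Mind the look-alikes: they are no part of the job. What is shaped like the key but green, red or yellow is not meant.

How it is judged:
By the outcome, as a careful person would: the job done as asked, in the order asked, and still so for the second after the job is handed in, with the robot touching nothing.
It also fails if it takes over 72 s, if anything falls off the work surface, if the arm or the gripper's body presses on something with over 40 N, if the wrist force passes 120 N, or if a joint passes its speed limit or range.

## Working session

There is one attempt and no reset: what is moved stays moved. The work goes in short steps, Python scripts to look and compute and a tool call to move; the robot and the scene stay as the last step left them, time stands still between calls to the robot, and variables do not carry over. Pictures are saved under pics/ and viewed, at most 10 in all, crops included, and the job is handed in when it is done.

Besides the shell and the picture viewer there is one more tool, called after "Call:" as name(argument=value, ...) on one line, values as JSON. send_rows: Moves the arm, as the interface text tells. Its arguments: {"type":"object","properties":{"plan":{"type":"array"},"newtons":{"type":"number"}},"required":["plan"]}

```bash
mkdir -p pics; cat > h.py <<'E'
import numpy as np, cv2
from scipy.spatial.transform import Rotation as Ro
from cell import observe, vision, workorder
def grab(n):
    s=observe(); p,d=vision.grab_frame(n); c=vision.get_calibration(n)
    K=np.array(c["camera_matrix"])
    if n=="wrist":
        T=np.array(c["T_tool_cam"]); Rt=Ro.from_rotvec(s["tcp_rot"]).as_matrix()
        Rw=Rt@T[:3,:3]; tw=Rt@T[:3,3]+np.array(s["tool_pos"])
    else:
        R=np.array(c["R"]); Rw=R.T; tw=-R.T@np.array(c["t"])
    return p,d,K,Rw,tw
def world(d,K,Rw,tw):
    v,u=np.mgrid[:d.shape[0],:d.shape[1]]
    P=np.stack([(u-K[0,2])/K[0,0]*d,(v-K[1,2])/K[1,1]*d,d],-1)
    return P@Rw.T+tw
def save(n,p): cv2.imwrite("pics/"+n,p[:,:,::-1])
E
python3 - <<'E'
from h import *
for n in("top","scene"):
    p,d,K,Rw,tw=grab(n); save(n+"1.png",p); np.savez(n+"1.npz",p=p,d=d,K=K,Rw=Rw,tw=tw); print(n,tw.round(3),Rw.round(2).tolist(),K.round(0).tolist())
print(observe())
print(vision.get_calibration("wrist"))
E
```

```text
top [ 0.361 -0.068  1.296] [[-0.02, -0.99, 0.16], [-1.0, 0.02, -0.01], [0.0, -0.16, -0.99]] [[412.0, 0.0, 271.0], [0.0, 412.0, 210.0], [0.0, 0.0, 1.0]]
scene [1.596 0.114 0.782] [[-0.18, 0.52, -0.83], [0.98, 0.1, -0.15], [0.0, -0.85, -0.53]] [[430.0, 0.0, 283.0], [0.0, 430.0, 216.0], [0.0, 0.0, 1.0]]
{'time_s': 0.1, 'joint_positions': array([ 1.49909875e+00,  3.59328997e-01,  1.11864023e-02, -3.05641240e-04,
       -1.22408493e+00, -2.88087748e-01]), 'dq': array([ 0.00050729, -0.00162735,  0.00343482,  0.00193765,  0.00040588,
        0.00053349]), 'joint_torque': array([-1.28266813e-03, -5.84764946e+01,  2.94104898e+01,  6.95451647e+00,
       -3.23611901e-03, -3.61768109e-07]), 'tool_pos': array([0.23756156, 0.63149209, 0.30306456]), 'tcp_rot': array([ 3.08943683e+00, -5.62006846e-01, -2.05919021e-04]), 'ft_force': array([ 0.78891878,  0.11954785, -0.50536219]), 'torque': array([ 0.03300938,  0.01080221, -0.02876721]), 'grip_force': 0.0, 'finger_gap': 0.08549276247456887}
{'camera_matrix': array([[355.14795772,   0.        , 280.23673658],
       [  0.        , 355.14795772, 206.97295743],
       [  0.        ,   0.        ,   1.        ]]), 'T_tool_cam': array([[ 1.31995822e-03, -9.52260830e-01, -3.05282771e-01,
         7.68507979e-02],
       [ 9.99998898e-01,  1.46445150e-03, -2.44308032e-04,
         3.18165119e-04],
       [ 6.79716781e-04, -3.05282112e-01,  9.52261713e-01,
        -7.00232267e-02],
       [ 0.00000000e+00,  0.00000000e+00,  0.00000000e+00,
         1.00000000e+00]])}
```

View pics/top1.png

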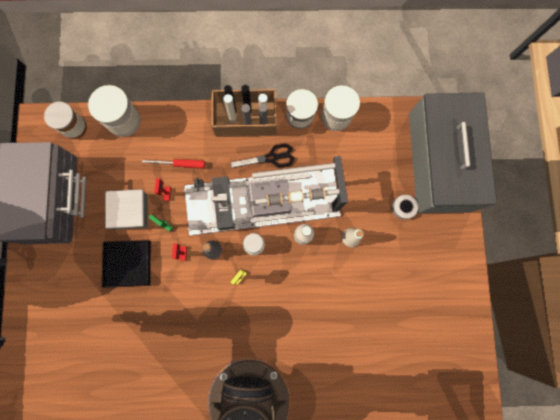

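View pics/scene1.png

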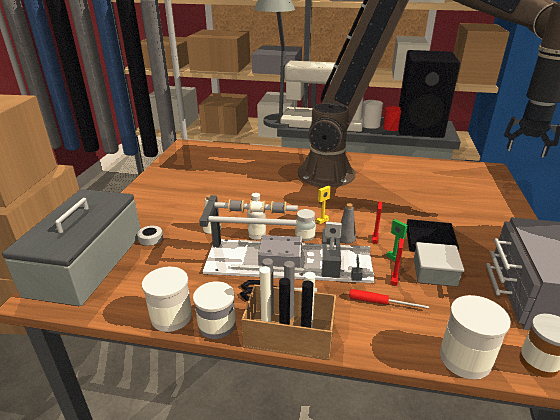

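The top view shows the gauge from (186,210) to (345,190), with the guard at (222,205), the tray at (127,264), the tin at (125,209) and the mark clamp near (198,185). The coloured keys are decoys. Next I'll measure the rough gauge pose.

```bash
python3 - <<'E'
from h import *
z=np.load("top1.npz"); W=world(z["d"],z["K"],z["Rw"],z["tw"]); p=z["p"]
for u,v in[(222,205),(213,205),(127,264),(125,209),(198,185),(240,200),(270,197),(313,193),(254,244),(212,250),(170,195),(340,190),(340,163)]: print((u,v),W[v,u].round(3))
# base plate: z 8..26, near gauge
m=(W[...,2]>.007)&(W[...,2]<.026)&(p.min(-1)>120); 
roi=np.zeros(m.shape,bool); roi[155:240,180:350]=1; m&=roi
n,l,st,c=cv2.connectedComponentsWithStats(m.astype(np.uint8)); print(st[1:][st[1:,4]>40])
P=W[m][:,:2].astype(np.float32); r=cv2.minAreaRect(P*1000); print(r, cv2.boxPoints(r))
mt=(W[...,2]<.045)&(p.max(-1)<60)&(W[...,2]>0.0); roi[:]=0; roi[235:295,95:158]=1
P=W[mt&roi][:,:2].astype(np.float32); print("tray",cv2.minAreaRect(P*1000))
cv2.imwrite("pics/topcrop.png",cv2.resize(p[150:245,175:355,::-1],None,fx=4.4,fy=4.4,interpolation=cv2.INTER_CUBIC))
E
```

```text
(222, 205) [0.58  0.072 0.057]
(213, 205) [0.589 0.106 0.008]
(127, 264) [0.409 0.373 0.006]
(125, 209) [0.573 0.364 0.065]
(198, 185) [0.642 0.143 0.067]
(240, 200) [0.602 0.019 0.017]
(270, 197) [ 0.578 -0.075  0.177]
(313, 193) [ 0.586 -0.194  0.179]
(254, 244) [ 0.456 -0.025  0.09 ]
(212, 250) [0.441 0.096 0.099]
(170, 195) [0.626 0.244 0.001]
(340, 190) [ 0.595 -0.27   0.173]
(340, 163) [ 0.672 -0.274  0.172]
[[ 231  158   27    9  127]
 [ 230  169  111   58 2960]
 [ 184  183   36   52 1224]]
((611.1444091796875, -61.661163330078125), (517.0820922851562, 254.92910766601562), 86.62069702148438) [[ 468.6616  -312.23917]
 [ 723.1474  -327.26614]
 [ 753.6272   188.91684]
 [ 499.14142  203.94382]]
tray ((410.5945129394531, 376.2457275390625), (140.3499755859375, 153.65115356445312), 0.3621532618999481)
```

View pics/topcrop.png

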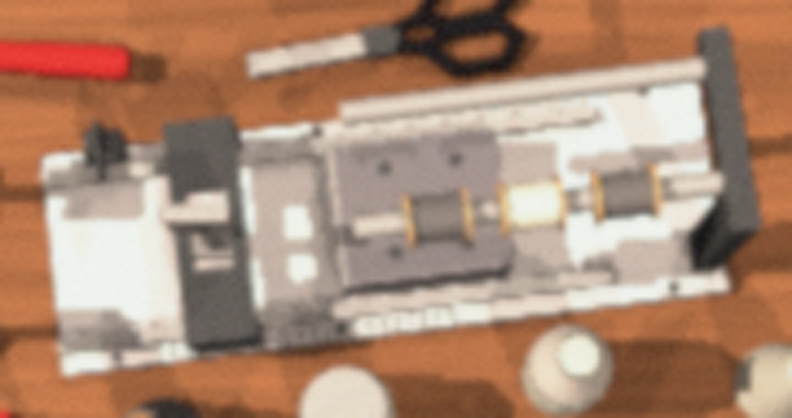

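The bow at crop (195,205) lies roughly along gauge y, so the key is turned about 85–90°. The mark clamp is at crop (100,150). I'll move above the guard for a wrist view.

Call:
send_rows(plan=[[0.085, [0.5, 0.38, -0.027], [0, 0, 1.1]], [0.085, [0.5, 0.38, -0.027], [0, 0, 1.1]], [0.085, [0.5, 0.38, -0.027], [0, 0, 1.1]], [0.085, [0.5, 0.38, -0.027], [0, 0, 1.1]], [0.085, [0.5, 0.38, -0.027], [0, 0, 1.1]], [0.085, [0.5, 0.38, -0.027], [0, 0, 1.1]], [0.085, [0.5, 0.38, -0.027], [0, 0, 1.1]], [0.085, [0.5, 0.38, -0.027], [0, 0, 1.1]], [0.085, [0.5, 0.38, -0.027], [0, 0, 1.1]], [0.085, [0.5, 0.38, -0.027], [0, 0, 1.1]], [0.085, [0.5, 0.38, -0.027], [0, 0, 1.1]], [0.085, [0.5, 0.38, -0.027], [0, 0, 1.1]], [0.085, [0.5, 0.38, -0.027], [0, 0, 1.1]], [0.085, [0.5, 0.38, -0.027], [0, 0, 1.1]], [0.085, [0.5, 0.38, -0.027], [0, 0, 1.1]], [0.085, [0.5, 0.38, -0.027], [0, 0, 1.1]], [0.085, [0.5, 0.38, -0.027], [0, 0, 1.1]], [0.085, [0.5, 0.38, -0.027], [0, 0, 1.1]], [0.085, [0.5, 0.38, -0.027], [0, 0, 1.1]], [0.085, [0.5, 0.38, -0.027], [0, 0, 1.1]]])

```text
time_s: 1.77
tool_pos: [0.5713, 0.1012, 0.3309]
tcp_rot: [-2.343, 2.093, 0.0]
ft_force: [-0.7, -0.1, 0.8]
finger_gap: 0.0851
grip_force: 0.0
```

```bash
python3 - <<'E'
from h import *
s=observe(); print(s["time_s"],s["tool_pos"],s["tcp_rot"],s["joint_positions"].round(2))
p,d,K,Rw,tw=grab("wrist"); save("w1.png",p); np.savez("w1.npz",p=p,d=d,K=K,Rw=Rw,tw=tw)
E
```

```text
1.7667 [0.57128962 0.10117357 0.3308806 ] [-2.34304155e+00  2.09278711e+00  2.54889590e-04] [ 0.51  0.19 -0.16 -0.   -1.22 -0.4 ]
```

View pics/w1.png

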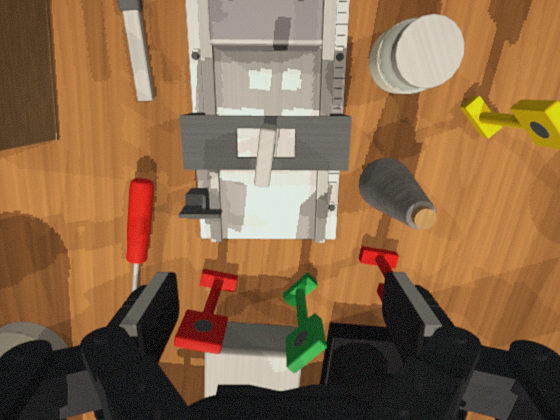

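The wrist view shows the guard plate from (181,115) to (350,168), the opening around (266,143), the bow top from (262,185) to (272,125), the mark blade at (210,212), and the slide's leading edge at about row 45. I'll fit these with the depth data.

```bash
python3 - <<'E'
from h import *
z=np.load("w1.npz"); W=world(z["d"],z["K"],z["Rw"],z["tw"]); p=z["p"].astype(int); Z=W[...,2]
def sel(z0,z1,u0,u1,v0,v1,col=None):
    m=(Z>z0)&(Z<z1); r=np.zeros(m.shape,bool); r[v0:v1,u0:u1]=1; m&=r
    if col is not None: m&=col
    return m
def rect(m,name):
    P=(W[m][:,:2]*1000).astype(np.float32); r=cv2.minAreaRect(P); print(name,len(P),np.round(r[0],1),np.round(r[1],1),round(r[2],2),"med z",np.median(Z[m]).round(4)); return P
rect(sel(.062,.078,170,360,105,180),"guard")
rect(sel(.128,.155,230,300,110,200),"bow")
rect(sel(.06,.08,175,235,180,225),"clamp/blade")
P=rect(sel(.045,.066,190,350,0,60),"slide")
rect(sel(.058,.07,200,310,320,400),"tin")
for u,v in [(267,155),(271,128),(263,183),(200,212),(215,212),(185,212),(200,195),(300,20),(300,40),(300,44),(280,230),(440,50),(420,215)]: print((u,v),W[v,u].round(4))
E
```

```text
guard 7341 [587.1  69. ] [156.6  50.3] 6.12 med z 0.0699
bow 953 [585.2  70.6] [44.1 12. ] 89.07 med z 0.1397
clamp/blade 323 [645.1 146.4] [40.2  4.7] 6.05 med z 0.0708
slide 5275 [598.2 -33. ] [100.1  35.9] 6.47 med z 0.0558
tin 3217 [578.2 338.7] [119.8  67.1] 10.59 med z 0.0639
(267, 155) [0.5835 0.0681 0.1402]
(271, 128) [0.5827 0.0487 0.1362]
(263, 183) [0.5843 0.0896 0.1399]
(200, 212) [0.6451 0.1447 0.0666]
(215, 212) [0.6305 0.1433 0.0656]
(185, 212) [0.6597 0.146  0.0676]
(200, 195) [0.6507 0.1344 0.0428]
(300, 20) [ 0.5685 -0.0384  0.056 ]
(300, 40) [ 0.5665 -0.0226  0.0565]
(300, 44) [ 0.5659 -0.0197  0.0538]
(280, 230) [0.5616 0.176  0.0122]
(440, 50) [ 0.4529 -0.0243  0.0856]
(420, 215) [0.4528 0.1062 0.1229]
```

Gauge yaw is 6.1° and the opening is at (587.1, 69.0) mm. The key bow is at 89.1°, so it needs −83°. The mark is at gauge y = 90.8 mm, and the slide is at about 20 mm, so it has about 155 mm to go. I'll grasp the bow now.

Call:
send_rows(plan=[[0.085, [0.032, -0.0104, 0.04], [0, 0, 0.129]], [0.085, [0.032, -0.0104, 0.08], [0, 0, 0.129]], [0.085, [0.032, -0.0104, 0.1], [0, 0, 0.129]], [0.085, [0.032, -0.0104, 0.13], [0, 0, 0.129]], [0.085, [0.032, -0.0104, 0.15], [0, 0, 0.129]], [0.085, [0.032, -0.0104, 0.161], [0, 0, 0.129]], [0.085, [0.032, -0.0104, 0.161], [0, 0, 0.129]], [0.0, [0.032, -0.0104, 0.161], [0, 0, 0.129]], [0.0, [0.032, -0.0104, 0.161], [0, 0, 0.129]], [0.0, [0.032, -0.0104, 0.161], [0, 0, 0.129]], [0.0, [0.032, -0.0104, 0.161], [0, 0, 0.129]], [0.0, [0.032, -0.0104, 0.161], [0, 0, 0.129]], [0.0, [0.032, -0.0104, 0.161], [0, 0, 0.129]], [0.0, [0.032, -0.0104, 0.161], [0, 0, 0.129]], [0.0, [0.032, -0.0104, 0.161], [0, 0, 0.129]]], newtons=40)

```text
time_s: 3.07
tool_pos: [0.5862, 0.0695, 0.1706]
tcp_rot: [-2.201, 2.24, -0.001]
ft_force: [-0.2, 0.2, 5.2]
finger_gap: 0.0114
grip_force: 41.5
```

Call:
send_rows(plan=[[0.0, [0, 0, -0.003], [0, 0, 0]], [0.0, [0, 0, -0.003], [0, 0, 0.1]], [0.0, [0, 0, -0.003], [0, 0, 0.2]], [0.0, [0, 0, -0.003], [0, 0, 0.3]], [0.0, [0, 0, -0.003], [0, 0, 0.4]], [0.0, [0, 0, -0.003], [0, 0, 0.5]], [0.0, [0, 0, -0.003], [0, 0, 0.6]], [0.0, [0, 0, -0.003], [0, 0, 0.7]], [0.0, [0, 0, -0.003], [0, 0, 0.8]], [0.0, [0, 0, -0.003], [0, 0, 0.9]], [0.0, [0, 0, -0.003], [0, 0, 1.0]], [0.0, [0, 0, -0.003], [0, 0, 1.1]], [0.0, [0, 0, -0.003], [0, 0, 1.2]], [0.0, [0, 0, -0.003], [0, 0, 1.3]], [0.0, [0, 0, -0.003], [0, 0, 1.4]], [0.0, [0, 0, -0.003], [0, 0, 1.449]], [0.0, [0, 0, -0.003], [0, 0, 1.449]], [0.0, [0, 0, -0.003], [0, 0, 1.449]]])

```text
time_s: 4.57
tool_pos: [0.5854, 0.0693, 0.1725]
tcp_rot: [0.166, -3.136, 0.0]
ft_force: [-0.6, 0.2, -1.1]
finger_gap: 0.0118
grip_force: 40.6
```

```bash
python3 - <<'E'
from h import *
s=observe(); print(s["tool_pos"],Ro.from_rotvec(s["tcp_rot"]).as_matrix().round(4).tolist(),s["ft_force"].round(1),s["torque"].round(2))
p,d,K,Rw,tw=grab("wrist"); save("w2.png",p); W=world(d,K,Rw,tw); np.savez("w2.npz",p=p,W=W)
Z=W[...,2]; m=(Z>.125)&(Z<.15)&(abs(W[...,0]-.587)<.03)&(abs(W[...,1]-.069)<.03)
P=(W[m][:,:2]*1000).astype(np.float32); print(len(P),cv2.minAreaRect(P) if len(P)>5 else 0, np.median(Z[m]))
E
```

```text
[0.58542039 0.06927373 0.17253731] [[-0.9944, -0.1053, -0.0009], [-0.1053, 0.9944, -0.0002], [0.001, -0.0001, -1.0]] [-0.6  0.2 -1.1] [ 0.03  0.01 -0.01]
8592 ((576.0653076171875, 72.52719116210938), (48.96502685546875, 50.6114616394043), 43.370018005371094) 0.14171317532993544
```

View pics/w2.png

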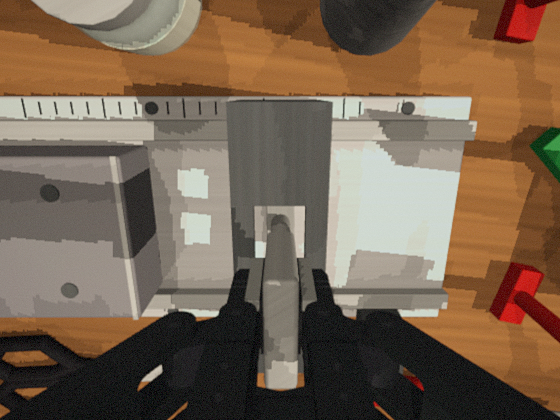

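The bow looks aligned, running vertically at about (281,330) and parallel to the gauge x axis. I'll draw it up.

Call:
send_rows(plan=[[0.0, [0, 0, -0.008], [0, 0, 0]], [0.0, [0, 0, -0.016], [0, 0, 0]], [0.0, [0, 0, -0.024], [0, 0, 0]], [0.0, [0, 0, -0.032], [0, 0, 0]], [0.0, [0, 0, -0.04], [0, 0, 0]], [0.0, [0, 0, -0.048], [0, 0, 0]], [0.0, [0, 0, -0.056], [0, 0, 0]], [0.0, [0, 0, -0.064], [0, 0, 0]], [0.0, [0, 0, -0.072], [0, 0, 0]], [0.0, [0, 0, -0.08], [0, 0, 0]], [0.0, [0, 0, -0.11], [0, 0, 0]], [0.0, [0, 0, -0.15], [0, 0, 0]], [0.0, [0, 0, -0.16], [0, 0, 0]], [0.0, [0, 0, -0.16], [0, 0, 0]]])

```text
time_s: 5.78
tool_pos: [0.5872, 0.0697, 0.3379]
tcp_rot: [-0.163, 3.13, 0.003]
ft_force: [-0.0, -0.1, -0.5]
finger_gap: 0.0116
grip_force: 40.7
```

```bash
python3 - <<'E'
from h import *
s=observe(); print(s["tool_pos"],s["tcp_rot"],s["joint_positions"].round(2))
p,d,K,Rw,tw=grab("scene"); 
cv2.imwrite("pics/s2.png",cv2.resize(p[130:310,180:480,::-1],None,fx=2.6,fy=2.6,interpolation=cv2.INTER_CUBIC))
W=world(d,K,Rw,tw)
z=np.load("w2.npz")
# tray rim/floor from top1
t=np.load("top1.npz"); Wt=world(t["d"],t["K"],t["Rw"],t["tw"]); r=np.zeros(Wt.shape[:2],bool); r[235:295,92:160]=1
for a,b in((.002,.012),(.02,.04)):
    m=r&(t["p"].max(-1)<70)&(Wt[...,2]>a)&(Wt[...,2]<b); P=(Wt[m][:,:2]*1000).astype(np.float32); print(len(P),cv2.minAreaRect(P),P.min(0),P.max(0))
E
```

```text
[0.58721179 0.06967644 0.33787291] [-1.63276206e-01  3.13000446e+00  2.72816286e-03] [ 0.45  0.2  -0.13  0.   -1.23 -1.92]
1536 ((409.6458740234375, 376.3766784667969), (137.6988067626953, 152.75759887695312), 0.9189712405204773) [340.17648 299.2715 ] [478.1435  451.90833]
300 ((412.40850830078125, 370.4139709472656), (139.48025512695312, 142.7982940673828), 1.3469696044921875) [341.19122 299.03638] [482.09576 442.14255]
```

View pics/s2.png

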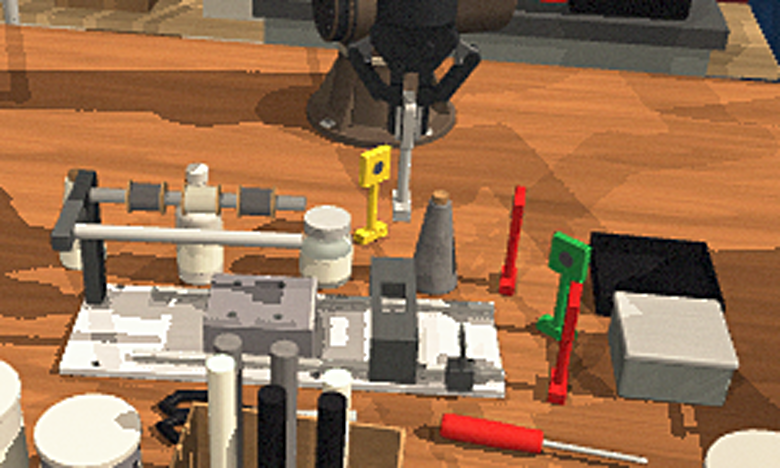

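The key is out and hanging upright in the gripper, at (405,150) in the crop. I'll carry it to the tray at (0.411, 0.371).

Call:
send_rows(plan=[[0.0, [0.013, 0.029, 0], [0, 0, 0]], [0.0, [0.026, 0.058, 0], [0, 0, 0]], [0.0, [0.039, 0.087, 0], [0, 0, 0]], [0.0, [0.052, 0.116, 0], [0, 0, 0]], [0.0, [0.065, 0.145, 0], [0, 0, 0]], [0.0, [0.078, 0.174, 0], [0, 0, 0]], [0.0, [0.091, 0.203, 0], [0, 0, 0]], [0.0, [0.104, 0.232, 0], [0, 0, 0]], [0.0, [0.117, 0.261, 0], [0, 0, 0]], [0.0, [0.13, 0.29, 0], [0, 0, 0]], [0.0, [0.144, 0.318, 0], [0, 0, 0]], [0.0, [0.144, 0.318, 0.03], [0, 0, 0]], [0.0, [0.144, 0.318, 0.06], [0, 0, 0]], [0.0, [0.144, 0.318, 0.09], [0, 0, 0]], [0.0, [0.144, 0.318, 0.12], [0, 0, 0]], [0.0, [0.144, 0.318, 0.15], [0, 0, 0]], [0.0, [0.144, 0.318, 0.155], [0, 0, 0]], [0.0, [0.144, 0.318, 0.155], [0, 0, 0]], [0.0, [0.144, 0.318, 0.155], [0, 0, 0]]])

```text
time_s: 7.42
tool_pos: [0.4099, 0.3711, 0.1785]
tcp_rot: [-0.164, 3.137, -0.001]
ft_force: [-0.3, -0.4, -0.5]
finger_gap: 0.0115
grip_force: 40.7
```

Call:
send_rows(plan=[[0.0, [0, 0, 0.004], [0, 0, 0]], [0.0, [0, 0, 0.008], [0, 0, 0]], [0.0, [0, 0, 0.011], [0, 0, 0]], [0.0, [0, 0, 0.013], [0, 0, 0]], [0.0, [0, 0, 0.0145], [0, 0, 0]], [0.0, [0, 0, 0.0155], [0, 0, 0]], [0.0, [0, 0, 0.0155], [0, 0, 0]], [0.0, [0, 0, 0.0155], [0, 0, 0]]])

```text
time_s: 8.08
tool_pos: [0.4097, 0.3708, 0.1626]
tcp_rot: [-0.163, 3.137, 0.0]
ft_force: [1.6, -0.3, 0.6]
finger_gap: 0.0117
grip_force: 40.9
```

Call:
send_rows(plan=[[0.0, [0, 0, 0.0006], [0, 0, 0]], [0.0, [0, 0, 0.0006], [0, 0, 0]], [0.02, [0, 0, 0.0006], [0, 0, 0]], [0.03, [0, 0, 0.0006], [0, 0, 0]], [0.04, [0, 0, 0.0006], [0, 0, 0]], [0.05, [0, 0, 0.0006], [0, 0, 0]], [0.06, [0, 0, 0.0006], [0, 0, 0]], [0.06, [0, 0, -0.02], [0, 0, 0]], [0.06, [0, 0, -0.05], [0, 0, 0]], [0.06, [0, 0, -0.09], [0, 0, 0]], [0.0, [0, 0, -0.13], [0, 0, 0]], [0.0, [0, 0, -0.16], [0, 0, 0]], [0.0, [0, 0, -0.16], [0, 0, 0]]])

```text
time_s: 9.17
tool_pos: [0.4113, 0.3725, 0.3298]
tcp_rot: [-0.164, 3.13, 0.013]
ft_force: [0.2, 1.1, 0.5]
finger_gap: 0.0245
grip_force: 0.0
```

```bash
python3 - <<'E'
from h import *
s=observe(); print(s["tool_pos"],s["tcp_rot"],s["joint_positions"].round(2))
p,d,K,Rw,tw=grab("wrist"); W=world(d,K,Rw,tw)
m=(W[...,2]>.12)&(W[...,2]<.145)&(abs(W[...,0]-.41)<.06)&(abs(W[...,1]-.371)<.06)
P=(W[m][:,:2]*1000).astype(np.float32); print(len(P),cv2.minAreaRect(P) if len(P)>5 else 0, np.median(W[m][:,2]) if m.any() else 0)
m=(W[...,2]>.02)&(W[...,2]<.034)&(p.max(-1)<80)&(abs(W[...,0]-.41)<.1)&(abs(W[...,1]-.371)<.1)
P=(W[m][:,:2]*1000).astype(np.float32); print(len(P),cv2.minAreaRect(P) if len(P)>5 else 0)
E
```

```text
[0.41127903 0.37247004 0.32981508] [-0.1639246   3.12976624  0.01266922] [ 1.09  0.14 -0.22  0.   -1.2  -2.56]
841 ((408.98858642578125, 371.3286437988281), (43.83732223510742, 12.09194278717041), 6.020177364349365) 0.1316587074298421
2461 ((410.98211669921875, 371.5074157714844), (140.4344024658203, 139.5488739013672), 0.9337721467018127)
```

The key stands upright in the tray, with its top at z = 0.132 and its centre within 2 mm of the tray's. Next I'll check heights on the far side and work out the tilted approach.

```bash
cat >> h.py <<'E'
a=np.deg2rad(6.12); G=np.eye(4); G[:2,0]=np.cos(a),np.sin(a); G[:2,1]=-np.sin(a),np.cos(a); G[:2,3]=.5871+.02*np.sin(a),.0690-.02*np.cos(a)
t40=np.deg2rad(40)
uz=np.array([-np.sin(t40),0,-np.cos(t40)]); ux=np.array([0,-1.,0]); RB=G[:3,:3]@np.stack([ux,np.cross(uz,ux),uz],1)
def tcp(tip,back=0): # gauge tip -> world TCP
    return G[:3,:3]@(np.array(tip)-uz*(.073+back))+G[:3,3]
def delta(R0,p0,R1,p1): return (R0.T@(p1-p0)).round(4),Ro.from_matrix(R0.T@R1).as_rotvec().round(4)
def gz(W): return (W-G[:3,3])@G[:3,:3]
E
python3 - <<'E'
from h import *
t=np.load("top1.npz"); W=world(t["d"],t["K"],t["Rw"],t["tw"])
for y0 in np.arange(-.35,.15,.05):
    print(round(y0,2),[round(float(W[(abs(W[...,0]-x-.025)<.025)&(abs(W[...,1]-y0-.025)<.025)][:,2].max(initial=0)),3) for x in np.arange(.66,.96,.05)])
s=observe(); R0=Ro.from_rotvec([-.1632,3.1373,0]).as_matrix(); p0=s["tool_pos"]
for tip,b in(((.03,-.205,.03),.16),):
    p=tcp(tip,b); print(p.round(4),delta(R0,p0,RB,p), Ro.from_matrix(RB).as_rotvec())
Rd=Ro.from_euler("z",-83.9,degrees=True).as_matrix()@np.diag([1,-1,-1]); print(delta(R0,p0,Rd,np.array([.70,-.08,.36])))
p=tcp((.03,-.205,.03),.16); print(delta(Rd,np.array([.70,-.08,.36]),RB,p))
E
```

```text
-0.35 [0.007, 0.008, 0.006, 0.127, 0.125, 0.124]
-0.3 [0.179, 0.006, 0.007, 0.124, 0.126, 0.127]
-0.25 [0.178, 0.007, 0.008, 0.105, 0.123, 0.101]
-0.2 [0.177, 0.015, 0.013, 0.106, 0.105, 0.105]
-0.15 [0.175, 0.018, 0.018, 0.101, 0.105, 0.104]
-0.1 [0.027, 0.02, 0.017, 0.184, 0.185, 0.097]
-0.05 [0.027, 0.017, 0.006, 0.183, 0.186, 0.179]
-0.0 [0.02, 0.017, 0.009, 0.183, 0.187, 0.096]
0.05 [0.075, 0.008, 0.006, 0.095, 0.181, 0.096]
0.1 [0.075, 0.031, 0.006, 0.008, 0.006, 0.007]
[ 0.7898 -0.1356  0.2085] (array([-0.3247, -0.544 ,  0.1179]), array([-0.5457,  0.5473, -1.5036])) [ 1.89879483 -1.70608546 -0.62096433]
(array([-0.2412, -0.4795, -0.0336]), array([-0.    ,  0.    , -1.5733]))
(array([ 0.0648, -0.0834,  0.1515]), array([-6.981e-01,  1.000e-04, -3.000e-04]))
```

Pens stand up to z = 0.187 beyond x ≈ 0.81, so I'll use a 35° tilt to clear both the pens and the tube.

```bash
sed -i 's/t40=np.deg2rad(40)/t40=np.deg2rad(35)/' h.py
python3 - <<'E'
from h import *
t=np.load("top1.npz"); W=world(t["d"],t["K"],t["Rw"],t["tw"])
m=(W[...,2]>.13)&(W[...,0]>.74)&(W[...,0]<1)&(abs(W[...,1])<.15); print("pens",W[m].min(0),W[m].max(0))
R0=Ro.from_rotvec([-.1632,3.1373,0]).as_matrix(); p0=observe()["tool_pos"]
Rd=Ro.from_euler("z",-83.9,degrees=True).as_matrix()@np.diag([1,-1,-1]); pw=np.array([.70,-.08,.37])
print(delta(R0,p0,Rd,pw)); p=tcp((.038,-.207,.03),.14); print(p,delta(Rd,pw,RB,p))
E
```

```text
pens [ 0.82557913 -0.07178415  0.13072621] [0.91188561 0.05208516 0.18707053]
(array([-0.2412, -0.4795, -0.0436]), array([-0.    ,  0.    , -1.5733]))
[ 0.77055966 -0.13963018  0.20447939] (array([ 0.0668, -0.0638,  0.1655]), array([-6.109e-01,  1.000e-04, -3.000e-04]))
```

Call:
send_rows(plan=[[0.0, [-0.018, -0.036, -0.043], [0, 0, -0.12]], [0.0, [-0.036, -0.072, -0.043], [0, 0, -0.24]], [0.0, [-0.054, -0.108, -0.043], [0, 0, -0.36]], [0.0, [-0.072, -0.144, -0.043], [0, 0, -0.48]], [0.0, [-0.09, -0.18, -0.043], [0, 0, -0.6]], [0.0, [-0.108, -0.216, -0.043], [0, 0, -0.72]], [0.0, [-0.126, -0.252, -0.043], [0, 0, -0.84]], [0.0, [-0.144, -0.288, -0.043], [0, 0, -0.96]], [0.0, [-0.162, -0.324, -0.043], [0, 0, -1.08]], [0.0, [-0.18, -0.36, -0.043], [0, 0, -1.2]], [0.0, [-0.198, -0.396, -0.043], [0, 0, -1.32]], [0.0, [-0.216, -0.432, -0.043], [0, 0, -1.44]], [0.0, [-0.234, -0.466, -0.043], [0, 0, -1.573]], [0.0, [-0.241, -0.48, -0.043], [0, 0, -1.573]], [0.0, [-0.241, -0.48, -0.043], [0, 0, -1.573]], [0.0, [-0.241, -0.48, -0.043], [0, 0, -1.573]], [0.0, [-0.241, -0.48, -0.043], [0, 0, -1.573]]])

```text
time_s: 10.63
tool_pos: [0.6989, -0.0822, 0.3635]
tcp_rot: [2.332, -2.102, -0.003]
ft_force: [0.1, -0.3, -0.2]
finger_gap: 0.0002
grip_force: 0.0
```

```bash
python3 - <<'E'
from h import *
s=observe(); print(s["time_s"],s["tool_pos"],s["tcp_rot"],s["joint_positions"].round(2))
R=Ro.from_rotvec(s["tcp_rot"]).as_matrix()
p=tcp((.038,-.207,.03),.14); print(p,delta(R,s["tool_pos"],RB,p))
p,d,K,Rw,tw=grab("wrist"); save("w3.png",p); W=gz(world(d,K,Rw,tw)); np.savez("w3.npz",p=p,W=W)
E
```

```text
10.6333 [ 0.69885188 -0.08221151  0.36353107] [ 2.33249862 -2.1019491  -0.00309345] [ 0.16  0.38  0.18 -0.   -1.37 -0.05]
[ 0.77055966 -0.13963018  0.20447939] (array([ 0.0646, -0.0658,  0.1589]), array([-0.6083,  0.0012, -0.0027]))
```

View pics/w3.png

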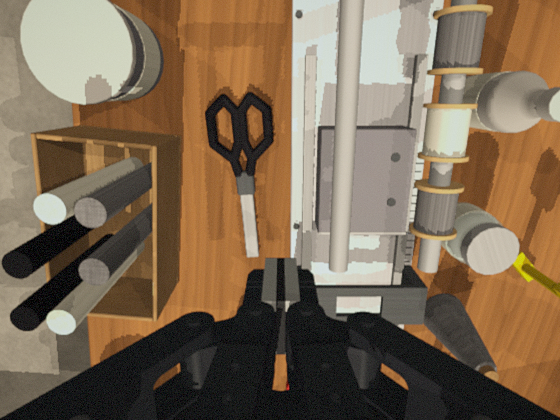

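The view looks clear: far tube at column ~345, the slide spanning (318–415, 127–232), and the shears clear of the approach. I'll tilt and move to the pre-entry pose.

Call:
send_rows(plan=[[0.0, [0.025, -0.03, 0], [-0.1, 0, 0]], [0.0, [0.05, -0.06, 0.01], [-0.22, 0, 0]], [0.0, [0.065, -0.066, 0.03], [-0.33, 0.001, -0.002]], [0.0, [0.065, -0.066, 0.065], [-0.44, 0.001, -0.002]], [0.0, [0.065, -0.066, 0.1], [-0.54, 0.001, -0.002]], [0.0, [0.065, -0.066, 0.135], [-0.608, 0.001, -0.003]], [0.0, [0.065, -0.066, 0.159], [-0.608, 0.001, -0.003]], [0.0, [0.065, -0.066, 0.159], [-0.608, 0.001, -0.003]], [0.0, [0.065, -0.066, 0.159], [-0.608, 0.001, -0.003]]])

```text
time_s: 11.43
tool_pos: [0.7713, -0.138, 0.2053]
tcp_rot: [1.961, -1.755, -0.553]
ft_force: [0.1, 0.1, 1.4]
finger_gap: 0.0
grip_force: 0.0
```

```bash
python3 - <<'E'
from h import *
s=observe(); print(s["joint_positions"].round(2)); R=Ro.from_rotvec(s["tcp_rot"]).as_matrix()
print((G[:3,:3].T@R).round(3).tolist(), gz(s["tool_pos"]+R[:,2]*.073))
for T in((.038,-.207,.03),): print(delta(R,s["tool_pos"],RB,tcp(T)))
W=np.load("w3.npz")["W"]
m=(W[...,2]>.05)&(W[...,2]<.06)&(abs(W[...,0])<.05)&(W[...,1]<-.03)&(W[...,1]>-.26); print("slide y",np.percentile(W[m][:,1],[0.5,99.5]),"x",np.percentile(W[m][:,0],[.5,99.5]),"z",np.median(W[m][:,2]))
E
```

```text
[ 0.08  0.92  0.68  0.02 -1.93  0.03]
[[0.004, -0.819, -0.574], [-1.0, -0.003, -0.003], [0.001, 0.574, -0.819]] [ 0.11917629 -0.20561375  0.14549814]
(array([0.0012, 0.0002, 0.1412]), array([ 0.0002, -0.0028,  0.0029]))
slide y [-0.18489381 -0.06727628] x [-0.04911812  0.0498331 ] z 0.05594112085585595
```

Call:
send_rows(plan=[[0.0, [0.001, 0, 0.02], [0, 0, 0]], [0.0, [0.001, 0, 0.04], [0, 0, 0]], [0.0, [0.001, 0, 0.06], [0, 0, 0]], [0.0, [0.001, 0, 0.08], [0, 0, 0]], [0.0, [0.001, 0, 0.1], [0, 0, 0]], [0.0, [0.001, 0, 0.115], [0, 0, 0]], [0.0, [0.001, 0, 0.13], [0, 0, 0]], [0.0, [0.001, 0, 0.141], [0, 0, 0]], [0.0, [0.001, 0, 0.141], [0, 0, 0]], [0.0, [0.001, 0, 0.141], [0, 0, 0]]])

```text
time_s: 12.27
tool_pos: [0.6924, -0.1489, 0.0936]
tcp_rot: [1.964, -1.76, -0.548]
ft_force: [-0.1, 0.3, -0.1]
finger_gap: -0.0001
grip_force: 0.0
```

Call:
send_rows(plan=[[0.0, [-0.004, 0, 0], [0, 0, 0]], [0.0, [-0.007, 0, 0], [0, 0, 0]], [0.0, [-0.009, 0, 0], [0, 0, 0]], [0.0, [-0.011, 0, 0], [0, 0, 0]], [0.0, [-0.013, 0, 0], [0, 0, 0]], [0.0, [-0.015, 0, 0], [0, 0, 0]], [0.0, [-0.018, 0, 0], [0, 0, 0]], [0.0, [-0.022, 0, 0], [0, 0, 0]], [0.0, [-0.026, 0, 0], [0, 0, 0]], [0.0, [-0.03, 0, 0], [0, 0, 0]], [0.0, [-0.034, 0, 0], [0, 0, 0]], [0.0, [-0.038, 0, 0], [0, 0, 0]], [0.0, [-0.042, 0, 0], [0, 0, 0]], [0.0, [-0.046, 0, 0], [0, 0, 0]], [0.0, [-0.05, 0, 0], [0, 0, 0]], [0.0, [-0.054, 0, 0], [0, 0, 0]], [0.0, [-0.058, 0, 0], [0, 0, 0]], [0.0, [-0.061, 0, 0], [0, 0, 0]], [0.0, [-0.063, 0, 0], [0, 0, 0]], [0.0, [-0.063, 0, 0], [0, 0, 0]]])

```text
time_s: 13.93
tool_pos: [0.6854, -0.0879, 0.091]
tcp_rot: [1.961, -1.759, -0.548]
ft_force: [2.4, -6.9, -0.1]
finger_gap: -0.0
grip_force: 3.5
```

```bash
cat >> h.py <<'E'
def report():
    s=observe(); R=Ro.from_rotvec(s["tcp_rot"]).as_matrix(); print(s["time_s"],"tip_g",gz(s["tool_pos"]+R[:,2]*.073).round(4),"ft_g",(G[:3,:3].T@s["ft_force"]).round(1),"axes",(G[:3,:3].T@R).round(3).tolist())
E
python3 - <<'E'
from h import *
report()
p,d,K,Rw,tw=grab("wrist"); W=gz(world(d,K,Rw,tw)); save("w4.png",p); np.savez("w4.npz",p=p,W=W)
m=(W[...,2]>.051)&(W[...,2]<.06)&(abs(W[...,0])<.045)&(W[...,1]>-.2); print("wrist slide y",np.percentile(W[m][:,1],[.5,1,50,99,99.5]) if m.any() else 0)
p,d,K,Rw,tw=grab("top"); W=gz(world(d,K,Rw,tw)); m=(W[...,2]>.048)&(W[...,2]<.062)&(W[...,0]<.045)&(W[...,0]>.0)&(W[...,1]>-.2)&(W[...,1]<-.006); print("top",np.percentile(W[m][:,1],[1,99]))
E
```

```text
13.9333 tip_g [ 0.0394 -0.1468  0.031 ] ft_g [ 1.7 -7.1 -0.1] axes [[0.003, -0.821, -0.571], [-1.0, -0.001, -0.004], [0.003, 0.571, -0.821]]
wrist slide y [-0.15401338 -0.15389809 -0.12960147 -0.07193934 -0.06847563]
top [-0.14878521 -0.01697767]
```

View pics/w4.png

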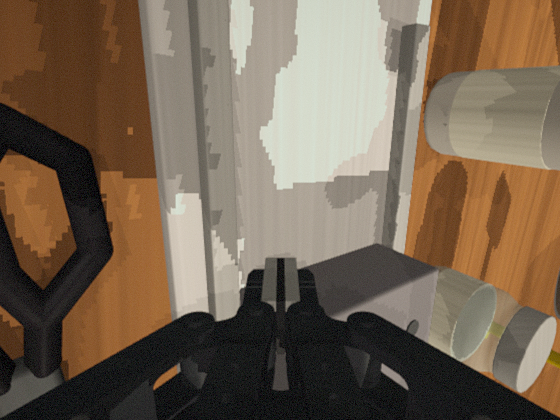

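The camera sees behind the slide, with the fingertip at (281,270) against its rear face and about 7 N of contact force. The slide lead is at about −16 mm, so it has about 107 mm to go. I'll push about 85 mm more.

Call:
send_rows(plan=[[0.0, [-0.003, 0, 0], [0, 0, 0]], [0.0, [-0.007, 0, 0], [0, 0, 0]], [0.0, [-0.012, 0, 0], [0, 0, 0]], [0.0, [-0.017, 0, 0], [0, 0, 0]], [0.0, [-0.022, 0, 0], [0, 0, 0]], [0.0, [-0.027, 0, 0], [0, 0, 0]], [0.0, [-0.032, 0, 0], [0, 0, 0]], [0.0, [-0.037, 0, 0], [0, 0, 0]], [0.0, [-0.042, 0, 0], [0, 0, 0]], [0.0, [-0.047, 0, 0], [0, 0, 0]], [0.0, [-0.052, 0, 0], [0, 0, 0]], [0.0, [-0.057, 0, 0], [0, 0, 0]], [0.0, [-0.062, 0, 0], [0, 0, 0]], [0.0, [-0.067, 0, 0], [0, 0, 0]], [0.0, [-0.072, 0, 0], [0, 0, 0]], [0.0, [-0.076, 0, 0], [0, 0, 0]], [0.0, [-0.08, 0, 0], [0, 0, 0]], [0.0, [-0.083, 0, 0], [0, 0, 0]], [0.0, [-0.083, 0, 0], [0, 0, 0]], [0.0, [-0.083, 0, 0], [0, 0, 0]]])

```text
time_s: 15.7
tool_pos: [0.6767, -0.0053, 0.091]
tcp_rot: [1.962, -1.759, -0.548]
ft_force: [3.7, -7.2, -0.5]
finger_gap: -0.0
grip_force: 3.2
```

```bash
python3 - <<'E'
from h import *
report()
p,d,K,Rw,tw=grab("top"); W=gz(world(d,K,Rw,tw))
m=(W[...,2]>.046)&(W[...,2]<.064)&(W[...,0]<.04)&(W[...,0]>-.04)&(W[...,1]>.052)&(W[...,1]<.12); print("top slide lead",np.percentile(W[m][:,1],[1,98,99.5]) if m.any() else 0,m.sum())
p,d,K,Rw,tw=grab("scene"); W=gz(world(d,K,Rw,tw))
m=(W[...,2]>.05)&(W[...,2]<.06)&(W[...,0]<.04)&(W[...,0]>-.04)&(W[...,1]>.052)&(W[...,1]<.12); print("scene",np.percentile(W[m][:,1],[1,98,99.5]) if m.any() else 0,m.sum())
cv2.imwrite("pics/s3.png",cv2.resize(p[210:310,190:400,::-1],None,fx=3.8,fy=3.8,interpolation=cv2.INTER_CUBIC)); np.savez("s3.npz",p=p,W=W)
E
```

```text
15.7 tip_g [ 0.0395 -0.0637  0.0311] ft_g [ 2.9 -7.5 -0.5] axes [[0.003, -0.822, -0.57], [-1.0, -0.001, -0.004], [0.002, 0.57, -0.822]]
top slide lead [0.05264129 0.06708817 0.06743748] 130
scene [0.05217061 0.06649763 0.06726942] 90
```

The slide is at rest 23 mm short, and the tip position, top camera and scene camera agree on lead ≈ 67.3 mm. Now small taps to a few mm short.

Call:
send_rows(plan=[[0.0, [0.006, 0, 0], [0, 0, 0]], [0.0, [0.006, 0, 0], [0, 0, 0]], [0.0, [0.0, 0, 0], [0, 0, 0]], [0.0, [-0.004, 0, 0], [0, 0, 0]], [0.0, [-0.007, 0, 0], [0, 0, 0]], [0.0, [-0.007, 0, 0], [0, 0, 0]], [0.0, [0.0, 0, 0], [0, 0, 0]], [0.0, [0.0, 0, 0], [0, 0, 0]], [0.0, [-0.007, 0, 0], [0, 0, 0]], [0.0, [-0.011, 0, 0], [0, 0, 0]], [0.0, [-0.013, 0, 0], [0, 0, 0]], [0.0, [-0.013, 0, 0], [0, 0, 0]], [0.0, [-0.006, 0, 0], [0, 0, 0]], [0.0, [-0.006, 0, 0], [0, 0, 0]], [0.0, [-0.013, 0, 0], [0, 0, 0]], [0.0, [-0.016, 0, 0], [0, 0, 0]], [0.0, [-0.018, 0, 0], [0, 0, 0]], [0.0, [-0.018, 0, 0], [0, 0, 0]], [0.0, [-0.018, 0, 0], [0, 0, 0]]])

```text
time_s: 17.38
tool_pos: [0.6737, 0.0136, 0.0907]
tcp_rot: [1.961, -1.758, -0.55]
ft_force: [0.7, -6.3, -1.2]
finger_gap: 0.0002
grip_force: 3.2
```

```bash
cat > meas.py <<'E'
from h import *
report()
for n in("top","scene"):
    p,d,K,Rw,tw=grab(n); W=gz(world(d,K,Rw,tw)); X,Y,Z=np.moveaxis(W,-1,0)
    m=(Z>.046)&(Z<.064)&(abs(X)<.042)&(Y>.052)&(Y<.12); b=(Z>.06)&(Z<.078)&(X>.048)&(X<.086)&(Y>.07)&(Y<.11)
    print(n,"lead",np.percentile(Y[m],[95,98,99.5]).round(4),m.sum(),"blade",np.percentile(Y[b],[5,50,95]).round(4) if b.any() else 0,b.sum())
    save(f"m_{n}_{int(observe()['time_s']*100)}.png",p)
E
python3 meas.py
```

```text
17.3833 tip_g [ 0.0385 -0.0445  0.0308] ft_g [ 0.  -6.4 -1.2] axes [[0.003, -0.821, -0.572], [-1.0, -0.001, -0.003], [0.002, 0.572, -0.821]]
top lead [0.0844 0.0857 0.0866] 301 blade [0.0887 0.0903 0.0922] 22
scene lead [0.0845 0.0858 0.086 ] 207 blade [0.0885 0.0898 0.0924] 20
```

About 4 mm remain. I'll withdraw for a precise overhead look.

Call:
send_rows(plan=[[0.0, [0.006, 0, 0], [0, 0, 0]], [0.0, [0.012, 0, 0], [0, 0, 0]], [0.0, [0.012, 0, -0.02], [0, 0, 0]], [0.0, [0.012, 0, -0.05], [0, 0, 0]], [0.0, [0.012, 0, -0.08], [0, 0, 0]], [0.0, [0.012, 0, -0.11], [0, 0, 0]], [0.0, [0.012, 0, -0.14], [0, 0, 0]], [0.0, [0.012, 0, -0.165], [0, 0, 0]], [0.0, [0.012, 0, -0.165], [0, 0, 0]], [0.0, [0.012, 0, -0.165], [0, 0, 0]]])

```text
time_s: 18.32
tool_pos: [0.7695, 0.0125, 0.2271]
tcp_rot: [1.964, -1.761, -0.55]
ft_force: [0.3, -0.1, -0.4]
finger_gap: -0.0001
grip_force: 0.0
```

```bash
python3 - <<'E'
from h import *
report(); s=observe(); R=Ro.from_rotvec(s["tcp_rot"]).as_matrix(); Rd=Ro.from_euler("z",-83.9,degrees=True).as_matrix()@np.diag([1,-1,-1])
for g in((.14,-.04,.30),(.05,.15,.27)): print(delta(R,s["tool_pos"],Rd,G[:3,:3]@np.array(g)+G[:3,3]))
E
```

```text
18.3167 tip_g [ 0.1338 -0.0556  0.167 ] ft_g [ 0.3 -0.2 -0.4] axes [[0.002, -0.822, -0.569], [-1.0, -0.002, -0.001], [-0.001, 0.569, -0.822]]
(array([-0.0157,  0.0705, -0.0399]), array([ 6.05e-01, -1.00e-04,  2.70e-03]))
(array([-0.2059,  0.127 ,  0.0359]), array([ 6.05e-01, -1.00e-04,  2.70e-03]))
```

Call:
send_rows(plan=[[0.0, [-0.005, 0.025, -0.015], [0.12, 0, 0]], [0.0, [-0.01, 0.05, -0.03], [0.24, 0, 0]], [0.0, [-0.016, 0.07, -0.04], [0.36, 0, 0]], [0.0, [-0.05, 0.08, -0.03], [0.48, 0, 0]], [0.0, [-0.085, 0.09, -0.02], [0.6, 0, 0]], [0.0, [-0.12, 0.1, -0.005], [0.605, 0, 0.003]], [0.0, [-0.155, 0.11, 0.01], [0.605, 0, 0.003]], [0.0, [-0.185, 0.12, 0.025], [0.605, 0, 0.003]], [0.0, [-0.206, 0.127, 0.036], [0.605, 0, 0.003]], [0.0, [-0.206, 0.127, 0.036], [0.605, 0, 0.003]], [0.0, [-0.206, 0.127, 0.036], [0.605, 0, 0.003]], [0.0, [-0.206, 0.127, 0.036], [0.605, 0, 0.003]]])

```text
time_s: 19.32
tool_pos: [0.6218, 0.2032, 0.2688]
tcp_rot: [2.334, -2.097, -0.002]
ft_force: [-0.0, -0.5, -0.1]
finger_gap: 0.0003
grip_force: 0.0
```

```bash
python3 - <<'E'
from h import *
report()
p,d,K,Rw,tw=grab("wrist"); W=gz(world(d,K,Rw,tw)); X,Y,Z=np.moveaxis(W,-1,0); np.savez("w5.npz",p=p,W=W,K=K,Rw=Rw,tw=tw,d=d)
m=(Z>.05)&(Z<.06)&(abs(X)<.043)&(Y>.055)&(Y<.12); b=(Z>.066)&(Z<.076)&(X>.048)&(X<.084)&(Y>.07)&(Y<.11)
print("cam",gz(tw),"lead by column",[np.max(Y[m&(abs(X-x)<.004)]).round(4) for x in np.arange(-.035,.04,.01) if (m&(abs(X-x)<.004)).any()])
print("blade",np.percentile(Y[b],[1,50,99]).round(4),b.sum(),cv2.minAreaRect((W[b][:,:2]*1000).astype(np.float32)))
g=(Z>.065)&(Z<.074)&(abs(X)<.08)&(Y>-.01)&(Y<.05); print("guard",cv2.minAreaRect((W[g][:,:2]*1000).astype(np.float32)))
v,u=np.where(b); c=(int(u.mean()),int(v.mean())); print(c)
v0,u0=max(0,c[1]-50),max(0,c[0]-60)
cv2.imwrite("pics/w5.png",cv2.resize(p[v0:v0+110,u0:u0+150,::-1],None,fx=5.3,fy=5.3,interpolation=cv2.INTER_CUBIC)); print(v0,u0)
E
```

```text
19.3167 tip_g [0.0485 0.1497 0.1958] ft_g [-0.1 -0.4 -0.1] axes [[0.0, -1.0, -0.004], [-1.0, -0.0, -0.001], [0.001, 0.004, -1.0]]
cam [0.04779513 0.07203105 0.33886969] lead by column [np.float64(0.0864), np.float64(0.0864), np.float64(0.0865), np.float64(0.0865), np.float64(0.0865), np.float64(0.0865), np.float64(0.0865), np.float64(0.0865)]
blade [0.0888 0.0906 0.0928] 298 ((66.05267333984375, 90.82365417480469), (35.25783157348633, 4.123878002166748), 0.05702086538076401)
guard ((0.15807342529296875, 28.284175872802734), (156.62344360351562, 33.56433868408203), 0.005175754893571138)
(253, 120)
70 193
```

View pics/w5.png

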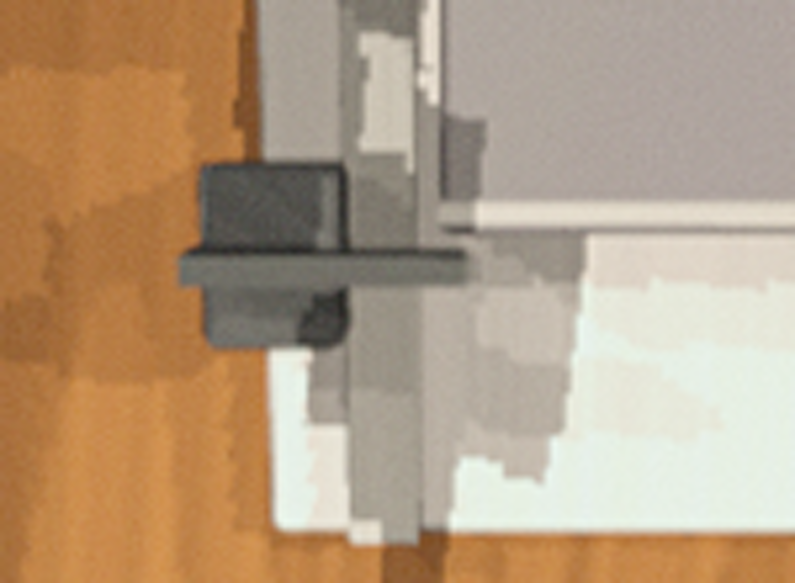

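The close view shows the slide's leading edge at about row 228 and the blade from row 250 to 285 (columns 180–465), so the slide is still 4.3 mm short (86.5 vs 90.8). I'll go back behind the slide for the last taps.

```bash
python3 - <<'E'
from h import *
s=observe(); R=Ro.from_rotvec(s["tcp_rot"]).as_matrix(); p=tcp((.038,-.058,.031),.16); print(delta(R,s["tool_pos"],RB,p)); print(p)
E
```

```text
(array([ 0.2072, -0.1228,  0.0468]), array([-0.6076, -0.0008, -0.0011]))
[0.76608075 0.00974363 0.22186243]
```

Call:
send_rows(plan=[[0.0, [0.03, -0.02, -0.03], [0, 0, 0]], [0.0, [0.06, -0.04, -0.045], [0, 0, 0]], [0.0, [0.09, -0.06, -0.045], [-0.1, 0, 0]], [0.0, [0.12, -0.08, -0.04], [-0.22, 0, 0]], [0.0, [0.15, -0.1, -0.03], [-0.34, 0, 0]], [0.0, [0.18, -0.115, -0.01], [-0.46, 0, 0]], [0.0, [0.207, -0.123, 0.015], [-0.57, 0, 0]], [0.0, [0.207, -0.123, 0.047], [-0.608, -0.001, -0.001]], [0.0, [0.207, -0.123, 0.047], [-0.608, -0.001, -0.001]], [0.0, [0.207, -0.123, 0.047], [-0.608, -0.001, -0.001]], [0.0, [0.207, -0.123, 0.047], [-0.608, -0.001, -0.001]]])

```text
time_s: 20.28
tool_pos: [0.767, 0.0099, 0.2239]
tcp_rot: [1.96, -1.762, -0.552]
ft_force: [-0.5, 1.3, 1.4]
finger_gap: -0.0001
grip_force: 0.0
```

```bash
python3 - <<'E'
from h import *
report(); s=observe(); R=Ro.from_rotvec(s["tcp_rot"]).as_matrix(); print(delta(R,s["tool_pos"],RB,tcp((.038,-.058,.031))))
E
```

```text
20.2833 tip_g [ 0.1309 -0.058   0.1639] ft_g [-0.4  1.4  1.4] axes [[-0.0, -0.821, -0.571], [-1.0, 0.001, -0.0], [0.001, 0.571, -0.821]]
(array([-0.    ,  0.0002,  0.1622]), array([-0.0033, -0.0004, -0.0006]))
```

Call:
send_rows(plan=[[0.0, [0, 0, 0.025], [0, 0, 0]], [0.0, [0, 0, 0.05], [0, 0, 0]], [0.0, [0, 0, 0.075], [0, 0, 0]], [0.0, [0, 0, 0.1], [0, 0, 0]], [0.0, [0, 0, 0.12], [0, 0, 0]], [0.0, [0, 0, 0.14], [0, 0, 0]], [0.0, [0, 0, 0.155], [0, 0, 0]], [0.0, [0, 0, 0.162], [0, 0, 0]], [0.0, [0, 0, 0.162], [0, 0, 0]], [0.0, [-0.005, 0, 0.162], [0, 0, 0]], [0.0, [-0.01, 0, 0.162], [0, 0, 0]], [0.0, [-0.01, 0, 0.162], [0, 0, 0]], [0.0, [-0.01, 0, 0.162], [0, 0, 0]]])

```text
time_s: 21.37
tool_pos: [0.6736, 0.0114, 0.0902]
tcp_rot: [1.961, -1.759, -0.553]
ft_force: [-0.3, -0.2, -0.4]
finger_gap: -0.0003
grip_force: 0.0
```

```bash
python3 -c "
from h import *
report()"
```

```text
21.3667 tip_g [ 0.0381 -0.0465  0.0303] ft_g [-0.3 -0.2 -0.4] axes [[0.001, -0.82, -0.572], [-1.0, -0.001, -0.0], [-0.0, 0.572, -0.82]]
```

Call:
send_rows(plan=[[0.0, [-0.002, 0, 0], [0, 0, 0]], [0.0, [-0.004, 0, 0], [0, 0, 0]], [0.0, [-0.0055, 0, 0], [0, 0, 0]], [0.0, [-0.0055, 0, 0], [0, 0, 0]], [0.0, [-0.0055, 0, 0], [0, 0, 0]]])

```text
time_s: 21.78
tool_pos: [0.6727, 0.0146, 0.0894]
tcp_rot: [1.957, -1.759, -0.553]
ft_force: [0.5, -5.1, 1.5]
finger_gap: 0.0001
grip_force: 3.2
```

```bash
python3 meas.py
```

```text
21.7833 tip_g [ 0.0375 -0.0434  0.0296] ft_g [-0.1 -5.2  1.5] axes [[0.0, -0.819, -0.574], [-1.0, 0.001, -0.002], [0.002, 0.574, -0.819]]
top lead [0.0858 0.0871 0.0877] 315 blade [0.0884 0.0903 0.0923] 22
scene lead [0.0855 0.0867 0.0874] 216 blade [0.0885 0.0898 0.0925] 21
```

Call:
send_rows(plan=[[0.0, [0.003, 0, 0], [0, 0, 0]], [0.0, [0.003, 0, 0], [0, 0, 0]], [0.0, [0.0, 0, 0], [0, 0, 0]], [0.0, [-0.0018, 0, 0], [0, 0, 0]], [0.0, [-0.0018, 0, 0], [0, 0, 0]], [0.0, [-0.0018, 0, 0], [0, 0, 0]]])

```text
time_s: 22.38
tool_pos: [0.6721, 0.017, 0.089]
tcp_rot: [1.957, -1.759, -0.554]
ft_force: [0.5, -6.1, -2.2]
finger_gap: -0.0003
grip_force: 3.4
```

```bash
python3 meas.py
```

```text
22.3833 tip_g [ 0.037  -0.0409  0.0292] ft_g [-0.2 -6.1 -2.2] axes [[0.0, -0.819, -0.574], [-1.0, 0.001, -0.001], [0.001, 0.574, -0.819]]
top lead [0.0882 0.0894 0.0903] 339 blade [0.089  0.0902 0.0925] 24
scene lead [0.0878 0.0889 0.0896] 227 blade [0.0886 0.0898 0.0923] 19
```

Call:
send_rows(plan=[[0.0, [0.002, 0, 0], [0, 0, 0]], [0.0, [0.002, 0, 0], [0, 0, 0]], [0.0, [0.0, 0, 0], [0, 0, 0]], [0.0, [-0.0004, 0, 0], [0, 0, 0]], [0.0, [-0.0004, 0, 0], [0, 0, 0]], [0.0, [-0.0004, 0, 0], [0, 0, 0]]])

```text
time_s: 22.98
tool_pos: [0.6721, 0.0175, 0.0891]
tcp_rot: [1.957, -1.759, -0.554]
ft_force: [0.6, -6.4, -1.5]
finger_gap: 0.0002
grip_force: 3.1
```

```bash
python3 meas.py
```

```text
22.9833 tip_g [ 0.0371 -0.0403  0.0293] ft_g [-0.1 -6.5 -1.5] axes [[0.0, -0.819, -0.574], [-1.0, 0.0, -0.001], [0.001, 0.574, -0.819]]
top lead [0.0887 0.0899 0.0905] 343 blade [0.0883 0.0901 0.0921] 25
scene lead [0.0886 0.0896 0.0901] 227 blade [0.0888 0.0898 0.0923] 19
```

Lead is now about 90.5 against the blade at 90.6–90.8. I'll withdraw and verify from above.

Call:
send_rows(plan=[[0.0, [0.006, 0, 0], [0, 0, 0]], [0.0, [0.015, 0, 0], [0, 0, 0]], [0.0, [0.015, 0, -0.02], [0, 0, 0]], [0.0, [0.015, 0, -0.05], [0, 0, 0]], [0.0, [0.015, 0, -0.08], [0, 0, 0]], [0.0, [0.015, 0, -0.11], [0, 0, 0]], [0.0, [0.015, 0, -0.14], [0, 0, 0]], [0.0, [0.015, 0, -0.165], [0, 0, 0]], [0.0, [0.015, 0, -0.165], [0, 0, 0]], [0.0, [0.015, 0, -0.165], [0, 0, 0]]])

```text
time_s: 23.92
tool_pos: [0.7686, 0.0133, 0.2253]
tcp_rot: [1.96, -1.761, -0.554]
ft_force: [-0.5, -0.8, -0.7]
finger_gap: 0.0001
grip_force: 0.0
```

Call:
send_rows(plan=[[0.0, [-0.005, 0.025, -0.015], [0.12, 0, 0]], [0.0, [-0.01, 0.05, -0.03], [0.24, 0, 0]], [0.0, [-0.016, 0.07, -0.04], [0.36, 0, 0]], [0.0, [-0.05, 0.08, -0.03], [0.48, 0, 0]], [0.0, [-0.085, 0.09, -0.02], [0.6, 0, 0]], [0.0, [-0.12, 0.1, -0.005], [0.605, 0, 0.003]], [0.0, [-0.155, 0.11, 0.01], [0.605, 0, 0.003]], [0.0, [-0.185, 0.12, 0.025], [0.605, 0, 0.003]], [0.0, [-0.206, 0.127, 0.036], [0.605, 0, 0.003]], [0.0, [-0.206, 0.127, 0.036], [0.605, 0, 0.003]], [0.0, [-0.206, 0.127, 0.036], [0.605, 0, 0.003]], [0.0, [-0.206, 0.127, 0.036], [0.605, 0, 0.003]]])

```text
time_s: 24.92
tool_pos: [0.6214, 0.2046, 0.2675]
tcp_rot: [2.331, -2.098, -0.006]
ft_force: [-0.3, -0.3, 0.7]
finger_gap: -0.0
grip_force: 0.0
```

```bash
python3 - <<'E'
from h import *
report()
p,d,K,Rw,tw=grab("wrist"); W=gz(world(d,K,Rw,tw)); X,Y,Z=np.moveaxis(W,-1,0)
m=(Z>.05)&(Z<.06)&(abs(X)<.043)&(Y>.055)&(Y<.12); b=(Z>.066)&(Z<.076)&(X>.048)&(X<.084)&(Y>.07)&(Y<.11)
print("lead",[np.max(Y[m&(abs(X-x)<.004)]).round(4) for x in np.arange(-.035,.04,.01) if (m&(abs(X-x)<.004)).any()])
print("blade",np.percentile(Y[b],[1,50,99]).round(4),cv2.minAreaRect((W[b][:,:2]*1000).astype(np.float32)))
v,u=np.where(b); v0,u0=max(0,int(v.mean())-50),max(0,int(u.mean())-60)
cv2.imwrite("pics/w6.png",cv2.resize(p[v0:v0+110,u0:u0+150,::-1],None,fx=5.3,fy=5.3,interpolation=cv2.INTER_CUBIC))
E
```

```text
24.9167 tip_g [0.0481 0.1511 0.1945] ft_g [-0.4 -0.2  0.7] axes [[-0.002, -1.0, -0.007], [-1.0, 0.002, -0.001], [0.001, 0.007, -1.0]]
lead [np.float64(0.0902), np.float64(0.0902), np.float64(0.0902), np.float64(0.0902), np.float64(0.0902), np.float64(0.0902), np.float64(0.0902), np.float64(0.0901)]
blade [0.089  0.0911 0.0927] ((66.08988952636719, 90.8866958618164), (3.7557828426361084, 35.6619987487793), 89.93766784667969)
```

View pics/w6.png

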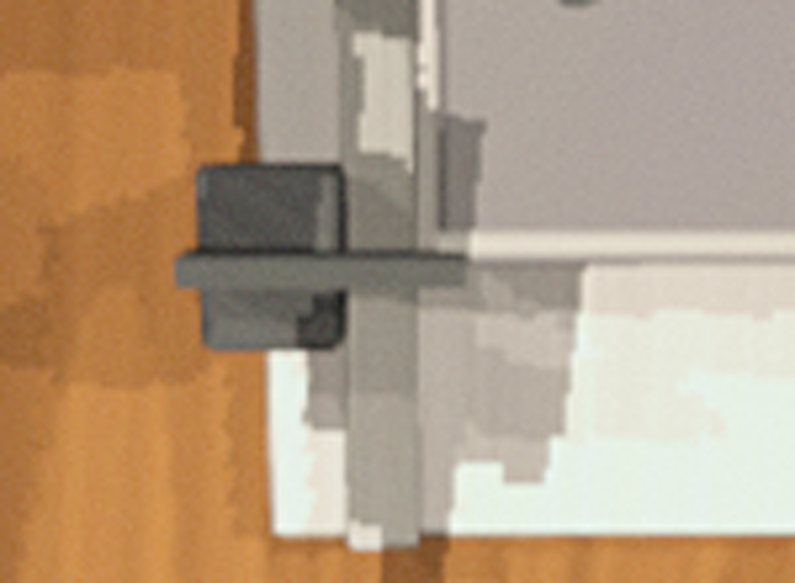

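The leading edge is now at about row 255, within the blade's band (252–287) and about 0.6 mm short of its centre, not past it. The arm is clear of everything, so I'll hand in.

```bash
python3 -c "
from h import *
print(workorder.hand_in())"
```

```text
the job is handed in; nothing more can be done
None
```

The job is handed in: the key stands upright in the tray, and the slide's leading edge is level with the mark blade, about 0.6 mm short of its centre by the last camera measurement. It took about 25 s of the 72 s, and the arm was clear of everything.

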